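Draw the bolt of the sample safe while holding its spring catch down

TASK

Unbolt the flat steel sample safe: hold the long spring catch plate on its lid down with one fingertip, and meanwhile push the upright tab of the bolt with the other fingertip until the bolt is fully drawn back out of its keeper. Then let go, so that the catch springs fully up again and locks the bolt open. Grasp and lift nothing, and leave the loose things round the safe where they are.

Things in the scene. Friction and masses are not known exactly. Their poses are not given: they have to be found in the camera images.
- safe: flat grey steel box fixed on the worktop, 140 (its x) x 220 (its y) x 70 mm high; origin under its centre. The bolt runs along its y on the lid; the catch plate lies on the bolt's -x side (robot's side); keeper at the -y end, hinges at +y. Only the tab stands above the catch plate; with the plate fully down all else on the lid is still 2 mm or more below its top.
- bolt (a joint): travel of the bolt towards the safe's +y, m: 0 = home in the keeper (start), 0.0365 = hard stop, fully drawn. With the catch up a tooth blocks it; if the catch is let up at the notch at 0.018 it locks half drawn, at 0.036 it locks open. It stays where it is pushed; sliding takes about 1.5 N plus rubbing on the catch.
- bolt_bar: the sliding bolt: flat notched steel bar 36 x 194 x 6 mm with the tab; moves with the bolt, axes as the safe's. Origin on the bar's upper face below the middle of the tab's thickness; home: (12, -15, 87) mm in the safe's frame. Behind the tab (-y) lies only the bar's flat top; a strap over the bar, top 90 mm above the worktop, begins 57 mm behind the origin.
- tab (a point): centre of the upper edge of the tab's face that looks to the safe's -y (push it towards +y). The tab is an upright plate 40 mm wide (along the safe's x), 10 mm thick (y), 39 mm high above the bar, its top 126 mm above the worktop. Home: (30, -20, 126) mm in the safe's frame. Its near edge is 33 mm from the catch plate's edge.
- catch (a joint): how far the catch plate is pressed down, m: 0 = sprung up (start), 0.009 = hard stop. The bolt is free at 0.005 or more. The plate goes straight down without tipping wherever it is pressed; its spring takes about 3 N to start and 6 N at the stop, and lifts it again when it is let go over a notch.
- catch_plate: the spring catch: ribbed flat steel plate 30 mm wide (along the safe's x), 106 mm long (y), 4 mm thick, on two spring pins; a fingertip can press it and slide along it. Origin: centre of its upper face, at (-38, -8, 102) mm in the safe's frame when up; axes as the safe's; sinks with the catch.
- tape_roll: bystander: roll of tape, 69 mm across, 18 mm high, on the worktop behind the safe; origin under its centre
- timer: bystander: square white timer 64 x 64 x 16 mm on the worktop to the right of the safe; origin under its centre
- beaker: bystander: clear beaker 69 mm across, 85 mm high, farther back; origin under its centre
- petri_1: bystander: white closed petri dish 63 mm across, 13 mm high, farther back; origin under its centre
- tweezers: bystander: steel tweezers 126 mm long, 8 mm high, lying along the front of the safe; origin under their centre, long side along y
- mouse: bystander: black computer mouse 104 x 56 x 42 mm at the left front; origin under its centre
- marker_1: bystander: marker pen 135 mm long, 17 mm thick, at the right front; origin under its centre, long side along y

How it is judged:
By the outcome, as a careful person would: the job done as asked, in the order asked, and still so for the second after the job is handed in, with the robot touching nothing.
It also fails if it takes over 40 s, if anything falls off the work surface, if the arm or the gripper's body presses on something with over 40 N, if the wrist force passes 120 N, or if a joint passes its speed limit or range.

ROBOT

A 6-joint arm with a two-finger parallel gripper is mounted at the origin on a cart in front of the work surface, level with it; the furniture and walls round the work are solid. World frame = base frame: x ahead of the robot, y to its left, z up, the work surface at z = 0. Lengths are in m, angles in degrees, forces in N, time in s.
With the tool pointing down it reaches from about 0.3 to 0.75 m from the base axis. Payload 8.5 kg.
Tool frame: the origin (TCP) lies at the very end of the fingers, on their centre line; the grasp point (between the pads) lies 19 mm behind it; z points along the fingers, y is the line along which they close (so a half turn about z gives the same grasp; the last joint's range is limited). The gripper opens to 85 mm and grips with 20 to 120 N. Pads are 22 mm wide; open, the fingers measure 114 mm over their backs; the gripper's body (76 mm by 85 mm) begins 54 mm behind the grasp point. The pads swing forward as they close: fully open they stand 13 mm farther back than shut.
Start: joints at [-76.965, 21.807, 74.336, -0, 83.858, -12.336], TCP at [0.236, -0.497, 0.231] pointing down, gripper open.
Joint ranges: [-178.18, 178.18], [-50.72, 133.34], [12.68, 142.11], [-81.47, 261.47], [9.98, 163.14], [-165.26, 165.26]. Speed limits (degrees/s): [136.94, 136.94, 180, 180, 180, 180].

INTERFACE

Orientations are given as a 3x3 rotation matrix whose columns are the frame's x, y, z axes.
In Python, from rig import env gives the robot as it stands.
- The arm moves only by the tool move_arm, never from a script. Its argument "plan" is a list of rows, each a list of 7 numbers: the turn, a rotation vector about the tool's x, y, z in degrees, then the shift along the tool's x, y, z in cm, then the gripper command: -1 is shut, 1 is fully open, values between are in proportion. In form: [[ax, ay, az, tx, ty, tz, jaw], ...]. A call has 1 to 5 rows; each row is the pose to reach, as a shift and turn from the pose commanded when the call began, along the tool's axes at that moment; what a row does not reach only later rows make up. A row lasts 1/10 s, in which the tool goes at most 50 mm and 8.59 degrees, less where a joint would pass 70% of its speed; a pose out of reach is approached as far as the arm can. A call with a gripper value outside its range is refused whole. The fingers move at their own pace and stop on an object; "squeeze" is the grip in N (left out, the last holds). Time passes only in rows, so rows that repeat a pose let the fingers close. It gives the time, the measured TCP pose, the force, the opening and the grip force at its end, in the units of the state.
- env.observe(): the state, without advancing time (a new reading comes with each control period).
- env.get_image(name): name is "side" or "top" or "wrist"; returns a dict with "color" (480x640x3 uint8, red, green, blue), "fov_y" (degrees; the focal length in pixels is half the picture's height over the tangent of half this angle, whatever the lens; pixels are square), "cx", "cy" (the principal point, pixels), "R" (3x3) and "t" (3): a world point X has camera coordinates R X + t. Camera axes: x right, y down, z forward; pixel columns grow to the right and rows downward; lengths in m; the calibration is good to about 2 mm. A picture is of the moment at which its call begins. There is no depth.
- env.close_job(): hands the job in; it is judged then, once.
Trained networks look in a picture, given as the dict that the camera call returned (one of the last four; its "shot" number tells which), for a name from the list of things; names that differ only in an ending like _2 or _b are one class to them, and where a whole thing is asked for, a point or a joint stands for the part that bears it (a point fixed in the world has none). Each returns a list of dicts, best first, with "conf" (0 to 1); they miss things now and then, are a little off and sometimes report something else, mostly with a low value. They report only what shows in the picture. A call takes as long as a camera call.
- env.outline_of(target, picture): "mask" (480x640 bool, what is visible of it) and "bbox" ([centre column, centre row, width, height] in pixels, round what is visible of it).
- env.tip_of(target, picture): "pixel" ([column, row] in pixels: a listed point, or the origin of a listed thing).
The state is a dict: "time_s": time; "q": joint angles; "qvel": joint speeds; "joint_efforts": joint torques, N m; "position": TCP position; "tool_rot": TCP orientation; "ft_force": force on the tool from outside, world axes, zero at the start; "wrist_torque": the same for the moment, N m; "grip_width": finger opening in m; "gripper_force": force on a finger pad.
Only numpy, scipy, OpenCV 4.12 (cv2) and the standard library are available. Lean on these libraries where they do the work, as an engineer would, in place of code of your own. Each camera call takes 0.05 s, during which the arm holds its last target. There are 200 camera calls.

## Working session

There is one attempt and no reset: what is moved stays moved. The work goes in short steps, Python scripts to look and compute and a tool call to move; the robot and the scene stay as the last step left them, time stands still between calls to the robot, and variables do not carry over. Pictures are saved under pics/ and viewed, at most 10 in all, crops included, and the job is handed in when it is done.

Besides the shell and the picture viewer there is one more tool, called after "Emit:" by a JSON object that holds its "api" and its "payload". move_arm: Moves the arm, as the interface text tells. Its arguments: {"type":"object","properties":{"plan":{"type":"array"},"squeeze":{"type":"number"}},"required":["plan"]}

```bash
mkdir -p pics; cat > h.py <<'E'
import numpy as np, cv2
from rig import env
def ray(p,uv):
    f=240/np.tan(np.radians(p["fov_y"]/2)); R=np.array(p["R"]);t=np.array(p["t"])
    d=R.T@np.array([(uv[0]-p["cx"])/f,(uv[1]-p["cy"])/f,1]); return -R.T@t,d
def atz(p,uv,z):
    c,d=ray(p,uv); return c+d*(z-c[2])/d[2]
def proj(p,X):
    f=240/np.tan(np.radians(p["fov_y"]/2)); c=np.array(p["R"])@X+np.array(p["t"]); return np.array([p["cx"]+f*c[0]/c[2],p["cy"]+f*c[1]/c[2]])
E
python3 - <<'E'
from h import *
Z={"tab":.126,"catch_plate":.102,"bolt_bar":.087,"safe":0}
ims=[]
for n in("top","side"):
    p=env.get_image(n); ims.append(p["color"]); cv2.imwrite(f"pics/{n}0.png",p["color"][:,:,::-1])
    print(n,p["fov_y"],-np.array(p["R"]).T@np.array(p["t"]))
    for k,z in Z.items():
        for r in env.tip_of(k,p)[:2]: print(k,r["conf"],np.round(r["pixel"],1),atz(p,r["pixel"],z).round(4))
s=env.observe(); print(s["time_s"],s["position"],s["tool_rot"],s["grip_width"],s["ft_force"])
E
```

```text
top 43.33919067218325 [ 0.36394713 -0.03743413  1.53102462]
tab 0.85 [282.8 250.7] [0.5417 0.0059 0.126 ]
catch_plate 0.58 [275.2 279. ] [0.4775 0.0249 0.102 ]
bolt_bar 0.78 [285.2 261. ] [0.5217 0.0014 0.087 ]
bolt_bar 0.53 [256.5 306.2] [0.4145 0.07   0.087 ]
safe 0.7 [276.  264.8] [0.5217 0.0272 0.    ]
side 52.08784681568971 [0.18478016 0.84428857 0.93252354]
tab 0.98 [340.2 263.1] [ 0.5338 -0.0011  0.126 ]
catch_plate 0.57 [354.8 283.5] [0.4816 0.0264 0.102 ]
bolt_bar 0.85 [338.  279.1] [0.5309 0.0157 0.087 ]
safe 0.7 [340.8 308.4] [0.5145 0.0279 0.    ]
0.5 [ 0.23565134 -0.49692122  0.2312901 ] [[ 9.03565271e-01  4.28450465e-01 -2.33793292e-05]
 [ 4.28450465e-01 -9.03565269e-01  5.31164006e-05]
 [ 1.63299665e-06 -5.80110193e-05 -9.99999998e-01]] 0.08551039370102181 [1.0120833  0.54264671 0.64449147]
```

View pics/top0.png

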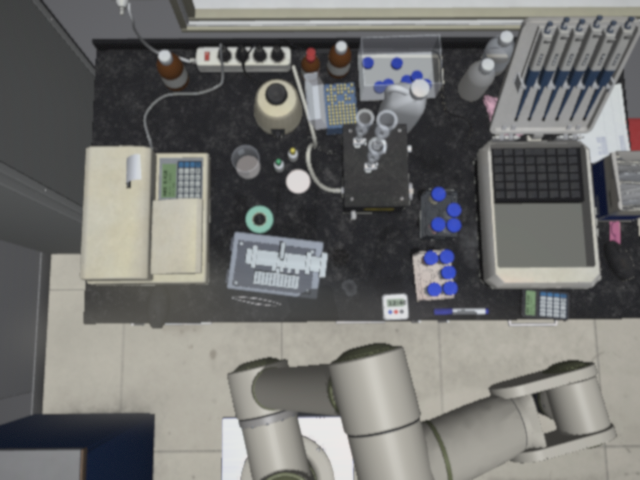

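View pics/side0.png

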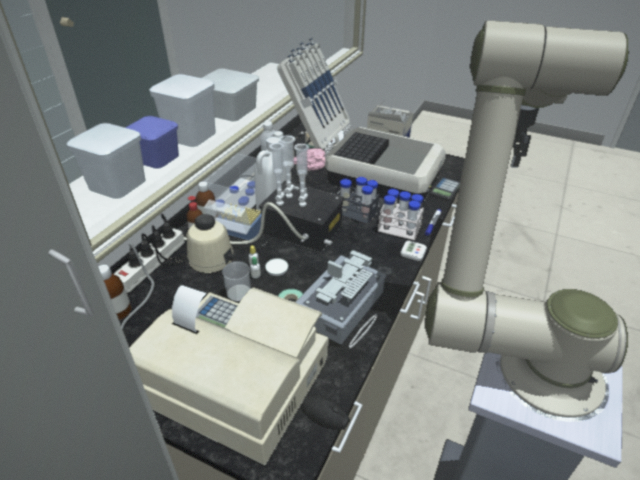

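The top picture shows the safe around (277,265), tilted a few degrees, with the tab near (282,250). The side view agrees, with the tab at (340,263). I'll move above it and refine with the wrist camera.

Emit:
{"api": "move_arm", "payload": {"plan": [[0,0,-60,41.7,-36.7,-9,0.3],[0,0,-60,41.7,-36.7,-9,0.3],[0,0,-60,41.7,-36.7,-9,0.3],[0,0,-60,41.7,-36.7,-9,0.3],[0,0,-60,41.7,-36.7,-9,0.3]]}}

```text
time_s: 1.0
position: [0.3335, -0.2684, 0.2718]
tool_rot: [[0.364, 0.931, 0.0], [0.931, -0.364, -0.0], [-0.0, 0.0, -1.0]]
ft_force: [0.1, -0.2, 0.5]
grip_width: 0.0553
gripper_force: 0.0
```

Emit:
{"api": "move_arm", "payload": {"plan": [[0,0,-16,29.5,1,-5,0.3],[0,0,-16,29.5,1,-5,0.3],[0,0,-16,29.5,1,-5,0.3],[0,0,-16,29.5,1,-5,0.3],[0,0,-16,29.5,1,-5,0.3]]}}

```text
time_s: 1.5
position: [0.4322, -0.0423, 0.3137]
tool_rot: [[0.099, 0.995, 0.001], [0.995, -0.099, -0.0], [-0.0, 0.001, -1.0]]
ft_force: [0.6, -0.6, -0.2]
grip_width: 0.0555
gripper_force: 0.0
```

```bash
cat > look.py <<'E'
from h import *
import sys
Z={"tab":.126,"catch_plate":.102,"bolt_bar":.087,"safe":0}
for n in sys.argv[2:]:
    p=env.get_image(n); cv2.imwrite(f"pics/{n}{sys.argv[1]}.png",p["color"][:,:,::-1])
    print(n,p["fov_y"],-np.array(p["R"]).T@np.array(p["t"]))
    for k,z in Z.items():
        for r in env.tip_of(k,p)[:2]: print(k,r["conf"],np.round(r["pixel"],1),atz(p,r["pixel"],z).round(4))
s=env.observe(); print(s["time_s"],s["position"],s["tool_rot"],s["grip_width"],s["ft_force"],s["q"])
E
python3 look.py 1 wrist
```

```text
wrist 71.19113981082022 [0.43887782 0.02425684 0.45578845]
tab 0.8 [428.1 167.7] [5.434e-01 4.000e-04 1.260e-01]
catch_plate 0.79 [356.4 151. ] [0.4787 0.0224 0.102 ]
bolt_bar 0.6 [401.3 158. ] [0.5275 0.0105 0.087 ]
safe 0.84 [375.5 144.7] [0.5155 0.0273 0.    ]
safe 0.57 [356.8 154.1] [0.4905 0.0179 0.    ]
1.75 [ 0.43165924 -0.04455249  0.31286188] [[ 9.80656553e-02  9.95179833e-01 -4.77388391e-04]
 [ 9.95179920e-01 -9.80657529e-02 -1.85592185e-04]
 [-2.31513051e-04 -4.56887122e-04 -9.99999869e-01]] 0.05554149988745263 [ 0.15087989 -0.20937866 -0.2955161 ] [-2.15903745e+01  6.87315229e+00  8.14966029e+01 -1.99606640e-02
  9.16517652e+01 -1.59631498e+01]
```

View pics/wrist1.png

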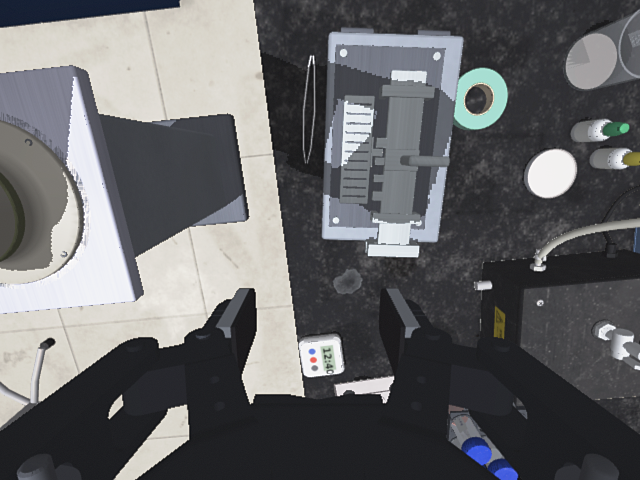

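The wrist view shows the safe lid with corners near (328,33), (462,38), (438,243) and (323,239). The plate spans about (355,97)-(355,203), and the tab is at (425,160).

```bash
python3 - <<'E'
from h import *
p=env.get_image("wrist")
print(p["cx"],p["cy"])
m=env.outline_of("catch_plate",p); print(m[0]["conf"],m[0]["bbox"])
for uv in [(328,33),(462,38),(438,243),(323,239)]: print(atz(p,uv,.07).round(4))
c=p["color"][20:270,300:480,::-1]
cv2.imwrite("pics/crop1.png",cv2.resize(c,None,fx=2.4*1,fy=2.4,interpolation=cv2.INTER_CUBIC))
# search model pose: points
def pts(cx,cy,yaw):
    a=np.radians(yaw);M=np.array([[np.cos(a),-np.sin(a)],[np.sin(a),np.cos(a)]])
    return lambda q: np.r_[np.array([cx,cy])+M@np.array(q[:2])/1e3,q[2]/1e3]
for y in(-4,-6,-8):
    f=pts(.5155,.027,y); print(y,[proj(p,f(q)).round(0).tolist() for q in [(-70,110,70),(70,110,70),(70,-110,70),(-70,-110,70),(-38,-8,102),(30,-20,126)]])
E
```

```text
317.49648353321476 245.4117795735185
0.87 [363.6, 149.4, 46.1, 107.6]
[0.4604 0.1379 0.07  ]
[0.5957 0.1201 0.07  ]
[ 0.5709 -0.0944  0.07  ]
[ 0.4353 -0.0762  0.07  ]
-4 [[321.0, 30.0], [459.0, 25.0], [444.0, 237.0], [325.0, 240.0], [356.0, 150.0], [430.0, 160.0]]
-6 [[324.0, 27.0], [463.0, 28.0], [440.0, 239.0], [322.0, 238.0], [355.0, 148.0], [429.0, 162.0]]
-8 [[328.0, 24.0], [466.0, 31.0], [437.0, 241.0], [319.0, 236.0], [355.0, 147.0], [428.0, 163.0]]
```

View pics/crop1.png

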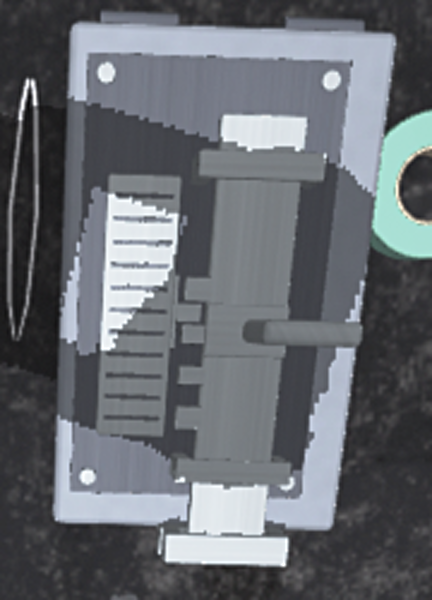

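Emit:
{"api": "move_arm", "payload": {"plan": [[0,0,1.4,3.5,7.2,2,0.3],[0,0,1.4,3.5,7.2,6,0.3],[0,0,1.4,3.5,7.2,11,0.3],[0,0,1.4,3.5,7.2,15,0.3],[0,0,1.4,3.5,7.2,18,0.3]]}}

```text
time_s: 2.35
position: [0.5056, -0.0178, 0.1298]
tool_rot: [[0.125, 0.992, -0.004], [0.992, -0.125, 0.001], [0.001, -0.004, -1.0]]
ft_force: [-0.0, -0.1, -0.6]
grip_width: 0.0558
gripper_force: 0.0
```

```bash
python3 look.py 2 wrist top side
```

```text
wrist 71.19113981082022 [0.51474435 0.04832147 0.27194166]
catch_plate 0.65 [256.3 214.5] [0.4791 0.0223 0.102 ]
bolt_bar 0.98 [350.1 221.3] [0.5275 0.0097 0.087 ]
safe 0.76 [322.3 179.7] [0.5149 0.0279 0.    ]
safe 0.55 [601.3 218.8] [ 0.7381 -0.0319  0.    ]
top 43.33919067218325 [ 0.36394713 -0.03743413  1.53102462]
catch_plate 0.53 [276.8 280.5] [0.4739 0.0211 0.102 ]
bolt_bar 0.6 [274.6 278.8] [0.4792 0.0269 0.087 ]
safe 0.94 [276.  266.3] [0.5179 0.0272 0.    ]
safe 0.23 [246.9 167.1] [0.7782 0.1025 0.    ]
side 52.08784681568971 [0.18478016 0.84428857 0.93252354]
catch_plate 0.63 [356.6 285.1] [0.4755 0.0297 0.102 ]
catch_plate 0.4 [337.4 265.2] [ 0.5473 -0.0157  0.102 ]
bolt_bar 0.71 [324.5 415.5] [0.3976 0.3727 0.087 ]
bolt_bar 0.63 [339. 280.] [0.5273 0.0176 0.087 ]
safe 0.83 [340.6 305.4] [0.5193 0.0184 0.    ]
3.1 [ 0.50698124 -0.01658955  0.13324026] [[ 1.22732742e-01  9.92439731e-01  2.35329783e-04]
 [ 9.92439757e-01 -1.22732727e-01 -7.58568044e-05]
 [-4.64006404e-05  2.42860747e-04 -9.99999969e-01]] 0.05568130697709804 [-1.04062831 -0.03753545  0.1290564 ] [-1.52674867e+01  2.32071907e+01  9.00202618e+01 -6.99087245e-04
  6.67583955e+01 -8.21736793e+00]
```

View pics/wrist2.png

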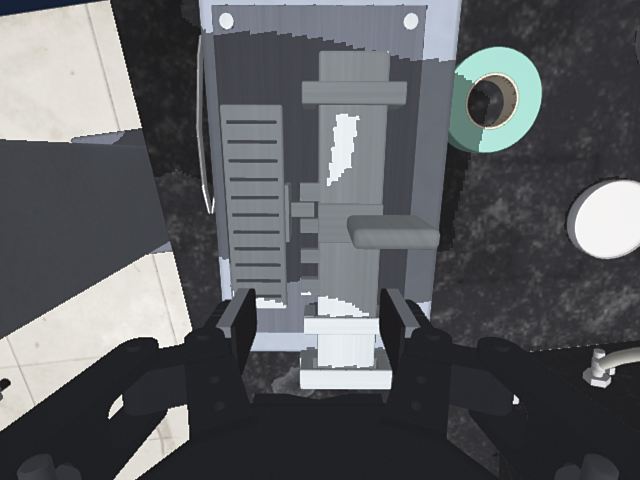

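The fingers stand symmetric over the plate and the bar, about 11 mm behind the tab, and the yaw matches. I'll descend to just above the plate.

Emit:
{"api": "move_arm", "payload": {"plan": [[0,0,0,0,0,1.2,0.3],[0,0,0,0,0,2.2,0.3],[0,0,0,0,0,2.8,0.3],[0,0,0,0,0,3.0,0.3],[0,0,0,0,0,3.0,0.3]]}}

```text
time_s: 3.6
position: [0.5069, -0.0166, 0.1029]
tool_rot: [[0.123, 0.992, -0.001], [0.992, -0.123, 0.0], [0.0, -0.001, -1.0]]
ft_force: [0.3, 0.1, -0.3]
grip_width: 0.0554
gripper_force: 0.0
```

Emit:
{"api": "move_arm", "payload": {"plan": [[0,0,0,0,0,0.2,0.3],[0,0,0,0,0,0.4,0.3],[0,0,0,0,0,0.4,0.3],[0,0,0,0,0,0.4,0.3]]}}

```text
time_s: 4.0
position: [0.507, -0.0166, 0.0991]
tool_rot: [[0.123, 0.992, 0.0], [0.992, -0.123, -0.0], [-0.0, 0.0, -1.0]]
ft_force: [0.6, 0.0, -0.1]
grip_width: 0.0555
gripper_force: 0.0
```

Emit:
{"api": "move_arm", "payload": {"plan": [[0,0,0,0,0,0.2,0.3],[0,0,0,0,0,0.3,0.3],[0,0,0,0,0,0.3,0.3]]}}

```text
time_s: 4.3
position: [0.5072, -0.0167, 0.0962]
tool_rot: [[0.123, 0.992, 0.001], [0.992, -0.123, -0.0], [-0.0, 0.001, -1.0]]
ft_force: [0.7, -0.4, 3.8]
grip_width: 0.0555
gripper_force: 1.7
```

Emit:
{"api": "move_arm", "payload": {"plan": [[0,0,0,0,0,0.2,0.3],[0,0,0,0,0,0.2,0.3],[0,0,0,0,0,0.2,0.3]]}}

```text
time_s: 4.6
position: [0.5071, -0.0167, 0.0942]
tool_rot: [[0.123, 0.992, 0.0], [0.992, -0.123, -0.0], [-0.0, 0.0, -1.0]]
ft_force: [0.7, -0.7, 3.4]
grip_width: 0.0554
gripper_force: 2.1
```

Emit:
{"api": "move_arm", "payload": {"plan": [[0,0,0,0,0,0.2,0.3],[0,0,0,0,0,0.35,0.3],[0,0,0,0,0,0.35,0.3],[0,0,0,0,0,0.35,0.3]]}}

```text
time_s: 5.0
position: [0.5071, -0.0167, 0.0906]
tool_rot: [[0.123, 0.992, 0.0], [0.992, -0.123, -0.0], [-0.0, 0.0, -1.0]]
ft_force: [0.5, 0.1, 4.9]
grip_width: 0.0554
gripper_force: 2.7
```

Emit:
{"api": "move_arm", "payload": {"plan": [[0,0,0,0,0,0.1,0.3],[0,0,0,0,0,0.1,0.3],[0,0,0,0,0,0.1,0.3]]}}

```text
time_s: 5.3
position: [0.5071, -0.0167, 0.0896]
tool_rot: [[0.123, 0.992, 0.0], [0.992, -0.123, -0.0], [-0.0, 0.0, -1.0]]
ft_force: [0.7, -0.2, 5.4]
grip_width: 0.0557
gripper_force: 2.9
```

The catch is about 7 mm down at 5.4 N. Now I'll slide towards the tab.

Emit:
{"api": "move_arm", "payload": {"plan": [[0,0,0,0.4,0,0,0.3],[0,0,0,0.8,0,0,0.3],[0,0,0,1.2,0,0,0.3],[0,0,0,1.6,0,0,0.3],[0,0,0,2.0,0,0,0.3]]}}

```text
time_s: 5.8
position: [0.5095, 0.0023, 0.0897]
tool_rot: [[0.123, 0.992, 0.0], [0.992, -0.123, -0.002], [-0.002, 0.0, -1.0]]
ft_force: [-0.1, -5.5, 5.3]
grip_width: 0.0553
gripper_force: 3.7
```

Emit:
{"api": "move_arm", "payload": {"plan": [[0,0,0,0.4,0,0,0.3],[0,0,0,0.8,0,0,0.3],[0,0,0,1.2,0,0,0.3],[0,0,0,1.5,0,0,0.3],[0,0,0,1.8,0,0,0.3]]}}

```text
time_s: 6.3
position: [0.5118, 0.0202, 0.0897]
tool_rot: [[0.123, 0.992, 0.0], [0.992, -0.123, -0.002], [-0.002, 0.001, -1.0]]
ft_force: [-0.4, -5.6, 5.2]
grip_width: 0.0554
gripper_force: 3.7
```

Emit:
{"api": "move_arm", "payload": {"plan": [[0,0,0,0.3,0,0,0.3],[0,0,0,0.5,0,0,0.3],[0,0,0,0.7,0,0,0.3],[0,0,0,0.7,0,0,0.3]]}}

```text
time_s: 6.7
position: [0.5127, 0.0273, 0.0897]
tool_rot: [[0.122, 0.992, 0.0], [0.992, -0.122, -0.002], [-0.002, 0.001, -1.0]]
ft_force: [0.2, -3.6, 6.1]
grip_width: 0.0556
gripper_force: 3.1
```

Emit:
{"api": "move_arm", "payload": {"plan": [[0,0,0,0.1,0,0,0.3],[0,0,0,0.2,0,0,0.3],[0,0,0,0.2,0,0,0.3]]}}

```text
time_s: 7.0
position: [0.513, 0.0291, 0.0897]
tool_rot: [[0.123, 0.992, 0.0], [0.992, -0.123, -0.002], [-0.002, 0.001, -1.0]]
ft_force: [0.5, -4.6, 5.6]
grip_width: 0.0552
gripper_force: 3.3
```

Emit:
{"api": "move_arm", "payload": {"plan": [[0,0,0,0.1,0,0,0.3],[0,0,0,0.2,0,0,0.3],[0,0,0,0.2,0,0,0.3]]}}

```text
time_s: 7.3
position: [0.5132, 0.0311, 0.0897]
tool_rot: [[0.123, 0.992, 0.0], [0.992, -0.123, -0.002], [-0.002, 0.001, -1.0]]
ft_force: [-0.4, -5.1, 5.4]
grip_width: 0.0552
gripper_force: 3.4
```

```bash
python3 look.py 3 wrist
```

```text
wrist 71.19113981082022 [0.52154724 0.09772977 0.23167309]
tab 0.79 [419.2 318.8] [0.55  0.038 0.126]
catch_plate 0.91 [243.6 331.7] [0.4809 0.0276 0.102 ]
catch_plate 0.63 [194.3 199.3] [0.4723 0.0863 0.102 ]
bolt_bar 0.87 [355.8 265.8] [0.5329 0.0463 0.087 ]
bolt_bar 0.24 [626.6 293.5] [0.6571 0.0172 0.087 ]
safe 0.7 [322.2 254.3] [0.5165 0.027  0.    ]
7.55 [0.51319971 0.03109656 0.0896775 ] [[ 1.22706845e-01  9.92442868e-01  4.29875156e-04]
 [ 9.92441580e-01 -1.22705940e-01 -1.72098042e-03]
 [-1.65522651e-03  6.37802057e-04 -9.99998427e-01]] 0.055322518183924856 [ 0.56669496 -5.05671305  5.81772326] [-9.69555129 27.08488989 92.13045947 -0.10665283 60.74380834 -2.59513393]
```

View pics/wrist3.png

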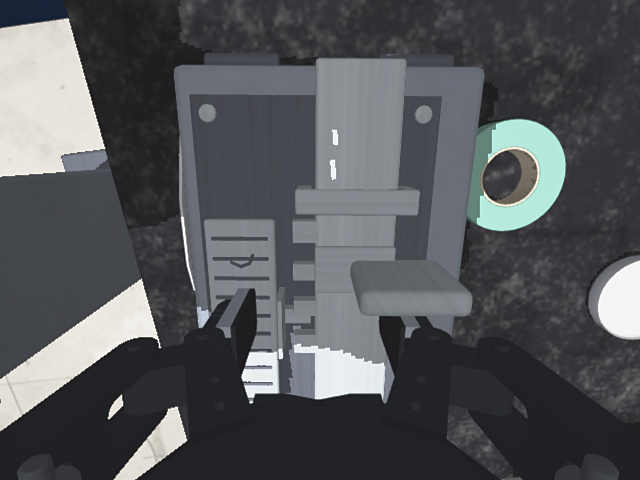

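The tab has moved about 37 mm (now near (415,290)), so the bolt is near its stop. I'll push on in small steps until the force rises.

Emit:
{"api": "move_arm", "payload": {"plan": [[0,0,0,0.1,0,0,0.3],[0,0,0,0.1,0,0,0.3]]}}

```text
time_s: 7.75
position: [0.5133, 0.0314, 0.0897]
tool_rot: [[0.123, 0.992, 0.0], [0.992, -0.123, -0.003], [-0.003, 0.001, -1.0]]
ft_force: [-1.1, -9.6, 6.2]
grip_width: 0.0552
gripper_force: 5.8
```

Emit:
{"api": "move_arm", "payload": {"plan": [[0,0,0,0.1,0,0,0.3],[0,0,0,0.1,0,0,0.3]]}}

```text
time_s: 7.95
position: [0.5133, 0.0315, 0.0897]
tool_rot: [[0.123, 0.992, -0.0], [0.992, -0.123, -0.005], [-0.005, 0.0, -1.0]]
ft_force: [-2.7, -14.7, 6.2]
grip_width: 0.0554
gripper_force: 8.8
```

The stop is reached: force is up to 15 N with no further motion. Now I'll lift straight up while keeping a light push.

Emit:
{"api": "move_arm", "payload": {"plan": [[0,0,0,-0.12,0,0,0.3],[0,0,0,-0.12,0,-0.4,0.3],[0,0,0,-0.12,0,-0.9,0.3],[0,0,0,-0.12,0,-1.4,0.3],[0,0,0,-0.12,0,-1.6,0.3]]}}

```text
time_s: 8.45
position: [0.5118, 0.0317, 0.1045]
tool_rot: [[0.123, 0.992, -0.004], [0.992, -0.123, -0.002], [-0.002, -0.004, -1.0]]
ft_force: [-1.0, -7.7, -6.5]
grip_width: 0.0554
gripper_force: 3.9
```

Emit:
{"api": "move_arm", "payload": {"plan": [[0,0,0,-0.8,0,0,0.3],[0,0,0,-0.8,0,-3,0.3],[0,0,0,-0.8,0,-7,0.3],[0,0,0,-2,0,-12,0.3],[0,0,0,-4,0,-16,0.3]]}}

```text
time_s: 8.95
position: [0.5079, -0.0068, 0.2675]
tool_rot: [[0.121, 0.993, 0.001], [0.993, -0.121, 0.0], [0.0, 0.001, -1.0]]
ft_force: [-0.0, 0.8, 0.2]
grip_width: 0.0557
gripper_force: 0.0
```

```bash
python3 look.py 4 wrist
```

```text
wrist 71.19113981082022 [0.51611753 0.05956159 0.40967182]
tab 0.91 [359.8 175. ] [0.5491 0.0381 0.126 ]
catch_plate 0.69 [279.9 198.1] [0.4774 0.0245 0.102 ]
bolt_bar 0.8 [337.5 164.5] [0.5337 0.0473 0.087 ]
safe 0.66 [322.  179.9] [0.5181 0.0283 0.    ]
safe 0.37 [338.5 164.8] [0.5396 0.0435 0.    ]
9.2 [ 0.50772966 -0.00688752  0.26445842] [[ 1.23163923e-01  9.92384930e-01 -1.67297425e-03]
 [ 9.92386210e-01 -1.23162870e-01  7.18757595e-04]
 [ 5.07235895e-04 -1.74876158e-03 -9.99998342e-01]] 0.0552505648395266 [ 0.12381575  0.29021179 -0.90037482] [-1.41653476e+01  1.62628525e+01  7.71584097e+01  1.64996695e-02
  8.66817559e+01 -7.09160493e+00]
```

View pics/wrist4.png

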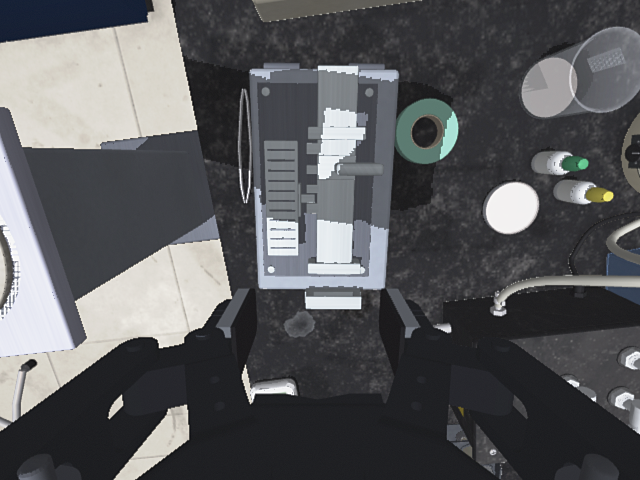

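The bolt is drawn: the tab is at (360,170), and the bolt's end is out of the keeper at (333,298). I'll check the catch height from the plate's apparent length.

```bash
python3 - <<'E'
from h import *
p=env.get_image("wrist"); f=240/np.tan(np.radians(p["fov_y"]/2)); cz=(-np.array(p["R"]).T@np.array(p["t"]))[2]
for r in env.outline_of("catch_plate",p)[:2]:
    m=r["mask"].astype(np.uint8); print(r["conf"],r["bbox"],cv2.minAreaRect(cv2.findNonZero(m)))
for z in(.102,.093): print(z,f*.106/(cz-z),f*.03/(cz-z))
c=p["color"][120:280,235:395,::-1]; cv2.imwrite("pics/crop5.png",cv2.resize(c,None,fx=3.7,fy=3.7,interpolation=cv2.INTER_CUBIC))
E
```

```text
0.68 [291.9, 197.8, 50.9, 117.3] ((289.5907897949219, 197.7194061279297), (116.24773406982422, 48.87557601928711), 88.8982925415039)
0.24 [344.1, 163.4, 74.7, 199.1] ((345.5, 163.5), (199.0, 77.0), 90.0)
0.102 116.67767437702135 33.02198331425132
0.093 113.32914433586804 32.07428613279284
```

View pics/crop5.png

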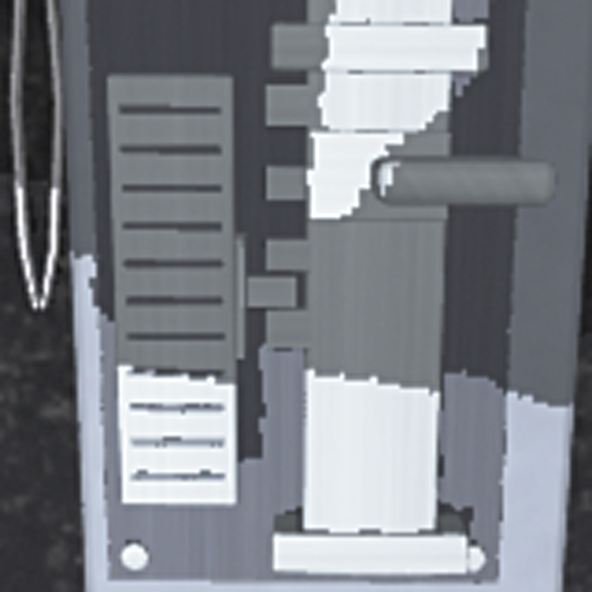

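The catch tooth sits in the last notch, and the plate's length of 116.2 px matches the fully up height (116.7 px expected, 113.3 px if down).

```bash
python3 -c "
from rig import env
print(env.close_job())"
```

```text
the job is handed in; nothing more can be done
None
```

The bolt is drawn back to its hard stop and the catch has sprung up into the open notch (checked in the wrist camera); the robot is clear, no loose things were handled, and the job was handed in after about 9 s.

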